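Roll a newly tyred wheel on its rim into the arbor stand

ROBOT

A 7-joint arm with a two-finger parallel gripper is mounted at the origin on the work surface; the furniture and walls round the work are solid. World frame = base frame: x ahead of the robot, y to its left, z up, the work surface at z = 0. Lengths are in m, angles in rad, forces in N, time in s.
With the tool pointing down it reaches from about 0.425 to 0.925 m from the base axis. Payload 6.8 kg.
Tool frame: the origin (TCP) lies midway between the tips of the shut fingers; the grasp point (between the pads) lies 19 mm behind it; z points along the fingers, y is the line along which they close (so a half turn about z gives the same grasp; the last joint's range is limited). The gripper opens to 85 mm and grips with 20 to 120 N. Pads are 22 mm wide; open, the fingers measure 114 mm over their backs; the gripper's body (76 mm by 85 mm) begins 54 mm behind the grasp point. The pads swing forward as they close: fully open they stand 13 mm farther back than shut.
Start: joints at [1.055, 0.477, 0.022, 1.555, -0.011, 1.109, -0.083], TCP at [0.268, -0.62, 0.231] pointing down, gripper open.
Joint ranges: [-2.96, 2.96], [-0.34, 2.1], [-1.41, 1.46], [0.24, 2.44], [-1.37, 4.51], [0.17, 1.92], [-2.96, 2.96]. Speed limits (rad/s): [2.39, 2.39, 3.14, 3.14, 3.14, 3.14, 3.14].

INTERFACE

Orientations are given as a unit quaternion [w, x, y, z].
In Python, from station import * gives the robot as it stands. The module is installed in compiled form; this text tells all that it offers.
- The arm moves only by the shell command python3 -m jog 'ROWS' [OPENING] [FORCE]. ROWS is JSON, a list of rows, each an object of numbers: "x", "y", "z": the shift along the tool's x, y, z in m; "ax", "ay", "az": the turn, a rotation vector about the tool's x, y, z in rad. In form: [{"x": .., "y": .., "z": .., "ax": .., "ay": .., "az": ..}, ...]. A call has 1 to 12 rows; each row is the pose to reach, as a shift and turn from the pose commanded when the call began, along the tool's axes at that moment; what a row does not reach only later rows make up. A row lasts 1/10 s, in which the tool goes at most 50 mm and 8.59 degrees, less where a joint would pass 70% of its speed; a pose out of reach is approached as far as the arm can. A call with a gripper value outside its range is refused whole. OPENING is the opening, from 0 (shut) to 1 (fully open), set as the call begins (- or left out, the last holds). The fingers move at their own pace and stop on an object; FORCE is the grip in N (left out, the last holds). Time passes only in rows, so rows that repeat a pose let the fingers close. It gives the time, the measured TCP pose, the force, the opening and the grip force at its end, in the units of the state.
- get_obs(): the state, without advancing time (a new reading comes with each control period).
- read_camera(name): name is "scene" or "top" or "wrist"; returns the picture (400x640x3 uint8, red, green, blue); there is no depth.
- camera_params(name): a dict with "K" (3x3 intrinsics, pixels), "origin" and "attitude" of the camera in the world. Camera axes: x right, y up, looking along -z (the intrinsics and any distortion apply to the point x, -y, -z); pixel columns grow to the right and rows downward; lengths in m; the calibration is good to about 2 mm. A picture is of the moment at which its call begins: read the wrist's pose just before it. camera_params takes no time and is no camera call; for the wrist camera it gives the pose at the moment of the call.
- hand_in(): hands the job in; it is judged then, once.
The state is a dict: "t": time; "q": joint angles; "joint_vel": joint speeds; "joint_torque": joint torques, N m; "eef_pos": TCP position; "tool_rot": TCP orientation; "contact_force": force on the tool from outside, world axes, zero at the start; "torque": the same for the moment, N m; "gripper_width": opening from 0.0 (shut) to 1.0 (fully open); "grasp_force": force on a finger pad.
Only numpy, scipy, OpenCV 4.12 (cv2) and the standard library are available. Lean on these libraries where they do the work, as an engineer would, in place of code of your own. Each camera call takes 0.05 s, during which the arm holds its last target. There are 200 camera calls.

TASK

The small blue wheel has had a new tyre glued on: roll it on its rim along the bench for at least one full turn to bed the tyre, guiding it with a light touch so that it stays upright and without gripping or lifting it, and run it into the green arbor stand, so that its axle climbs the ramps and is pushed gently home until both red keepers have dropped behind it. Leave it caught there with the tyre clear of the bench, and do not disturb the other things.

Things in the scene. Friction and masses are not known exactly. Their poses are not given: they have to be found in the camera images.
- wheel: Blue wheel, black tyre, loose, standing on its rim: 80 mm across, tyre 20 mm wide (tread 14 mm flat), 0.4 kg. A steel arbor (axle) fixed in it, 10 mm thick, 100 mm long, sticks out 40 mm each side; nothing else stands out beyond the tyre's sides. Origin at the centre, 40 mm above the bench. y along the arbor, level; x and z turn as it rolls. Rolls on 2-4 cm after a push; can topple if unguided.
- dot (a point): Yellow paint dot on the tyre walls, 36 mm from the wheel's centre along its +z; at the top at the start.
- stand: Green steel arbor stand, bolted down, 228 mm long, 144 mm wide over its feet. Origin on the bench under its middle; x the direction in which the wheel runs in, z up. Two walls, inner faces at y = +-52 mm, 54 mm high. Inside them steel tracks (y = 39 to 52 mm each side) carry the arbor ends. Between the tracks 78 mm are free, with bare bench as far as x = 96 mm.
- mouth (a point): Middle of the stand's mouth on the bench, at stand x = -116 mm. The walls flare: 128 mm apart inside here, closing to 104 mm at x = -86 mm.
- ramp_top (a point): Point midway between the tops of the two ramps, at stand x = -45 mm, 41 mm up. The ramps rise to here from x = -85 mm (32.5 mm high); from here the tracks run level. They lift the wheel by 6 mm: axle centre at 46 mm.
- keeper_left (a joint): Red sprung hook over the left track (y = 40 to 45 mm): 0 rad = dropped; the passing axle lifts it to about 0.23, then it drops to 0 behind the axle; the pair resists with some newtons. It sits on an aluminium stop head, 74 mm high, set anew each time and not reported: the axle's home lies somewhere from stand x = -5 to 35 mm.
- keeper_right (a joint): The same over the right track (y = -40 to -45 mm).
- plunger (a joint): Sprung brass-faced stop on the same head, met by both arbor ends: travel in m from 0 (out) to 0.008 (hard stop), 3 N to start and 1.5 N more each mm. At about 0.004 to 0.005 the keepers drop; they then hold the axle against this spring at about 0.004.
- bit_case: Bystander: orange and black bit case, 94x150x42 mm, beyond the stand; origin under its middle.
- glue_bottle: Bystander: yellow glue bottle, 65 mm across, 212 mm tall, far right; origin under its middle.
- spring_clamp: Bystander: grey spring clamp, 84x137x26 mm, right of the wheel; origin under its middle.
- screwdriver: Bystander: green screwdriver, 33x223x28 mm, along the far timber; origin under its middle.
- pencil: Bystander: yellow pencil, 8x177x8 mm, along the near timber; origin under its middle.

How it is judged:
On the way, in this order (a step that is already met when the one before it is completed fails the run):
1. the wheel has rolled half a turn on the bench (yellow dot at the bottom) (angle between wheel's own z axis and vertical above 2.6 rad and height (world z) of wheel below 0.0425 m), for 0.1 s.
2. the wheel has rolled on to a full turn while still on the bench (yellow dot at the top again) (angle between wheel's own z axis and vertical below 0.5 rad and height (world z) of wheel below 0.0425 m), for 0.1 s.
At the end, for the whole second after the job is handed in: The axle is caught in the stand: both keepers down (under 0.06 rad), plunger pressed in over 2 mm, wheel centre 44 to 49 mm above the bench, within 4 mm of the stand's middle and square to it (0.08 rad), at rest and let go (value of joint each of keeper_left, keeper_right below 0.06 rad and value of joint plunger above 0.002 m and z of wheel in the frame of stand between 0.044 and 0.049 m and y of wheel in the frame of stand between -0.004 and 0.004 m and angle between the y axis of wheel and the y axis of stand, either way round below 0.08 rad and linear speed of wheel below 0.02 m/s); the robot touches nothing.
It fails at once if the wheel falls over: its axle leans more than 20 degrees from level (angle between wheel's own y axis and vertical below 1.22 rad or angle between wheel's own y axis and vertical above 1.92 rad).
It fails at once if the wheel is lifted (centre more than 55 mm above the bench) (height (world z) of wheel above 0.055 m).
It fails at once if the fingers push or squeeze the wheel with more than 25 N (contact force between the fingers and wheel above 25 N).
It fails at once if one of the bystanders is moved by more than 20 mm (distance of any of bit_case, glue_bottle, spring_clamp, screwdriver, pencil from where it was at the start of the episode above 0.02 m).
It also fails if it takes over 66 s, if anything falls off the work surface, if the arm or the gripper's body presses on something with over 40 N, if the wrist force passes 120 N, or if a joint passes its speed limit or range.

## Working session

There is one attempt and no reset: what is moved stays moved. The work goes in short steps, Python scripts to look and compute and a shell command to move; the robot and the scene stay as the last step left them, time stands still between calls to the robot, and variables do not carry over. Pictures are saved under pics/ and viewed, at most 10 in all, crops included, and the job is handed in when it is done.

```bash
mkdir -p pics
cat > h.py <<'E'
from station import *
import numpy as np, cv2
from scipy.spatial.transform import Rotation as R
def snap(n,f):
    im=read_camera(n); cv2.imwrite('pics/'+f,im[:,:,::-1]); return im
def rot(a):
    a=np.array(a,float)
    return a if a.shape==(3,3) else R.from_quat(a[[1,2,3,0]]).as_matrix()
def ray(c,u,v):
    K=np.array(c['K']); d=np.linalg.solve(K,[u,v,1]); d=rot(c['attitude'])@np.array([d[0],-d[1],-d[2]])
    return np.array(c['origin']),d
def onz(c,u,v,z):
    o,d=ray(c,u,v); return o+d*(z-o[2])/d[2]
def proj(c,p):
    q=rot(c['attitude']).T@(np.array(p)-c['origin']); q=np.array(c['K'])@[q[0],-q[1],-q[2]]; return q[:2]/q[2]
E
python3 - <<'E'
from h import *
snap('scene','s1.png');snap('top','t1.png')
for n in('scene','top','wrist'): print(n,camera_params(n))
print(get_obs())
E
```

```text
scene {'K': array([[454.07065462,   0.        , 318.88653871],
       [  0.        , 454.07065462, 195.91984117],
       [  0.        ,   0.        ,   1.        ]]), 'origin': array([-0.76446586, -0.67677243,  0.6988007 ]), 'attitude': array([ 0.70910263,  0.45834555, -0.28455517, -0.4540057 ])}
top {'K': array([[382.16876007,   0.        , 314.83128498],
       [  0.        , 382.16876007, 197.7818459 ],
       [  0.        ,   0.        ,   1.        ]]), 'origin': array([ 0.31902081, -0.08368931,  1.19864752]), 'attitude': array([ 0.70666078,  0.04659237, -0.04784677, -0.70439363])}
wrist {'K': array([[282.41596529,   0.        , 318.52858477],
       [  0.        , 282.41596529, 200.79383909],
       [  0.        ,   0.        ,   1.        ]]), 'origin': array([ 0.33057144, -0.59316907,  0.37195787]), 'attitude': array([ 0.82833082, -0.11202316,  0.07429011, -0.54387484])}
{'t': 0.1, 'q': array([ 1.0549146 ,  0.4777451 ,  0.0223256 ,  1.55632847, -0.0114986 ,
        1.10934227, -0.08310587]), 'joint_vel': array([-0.00220862, -0.00133994, -0.00043696, -0.00254153, -0.00105373,
       -0.00189773, -0.00060897]), 'joint_torque': array([ 4.87750236e-03, -5.97761786e+01,  1.61429219e+00, -2.81953096e+01,
        1.29552896e-02,  5.08534518e-03,  3.60818575e-06]), 'eef_pos': array([ 0.267473  , -0.61915831,  0.23041426]), 'tool_rot': array([-8.16150385e-04,  9.79282758e-01,  2.02495832e-01, -2.28889610e-04]), 'contact_force': array([ 0.03669563,  0.86335715, -0.03481743]), 'torque': array([-0.01000194, -0.06454472,  0.0233218 ]), 'grasp_force': 0.0, 'gripper_width': 1.0002851788516198}
```

View pics/t1.png

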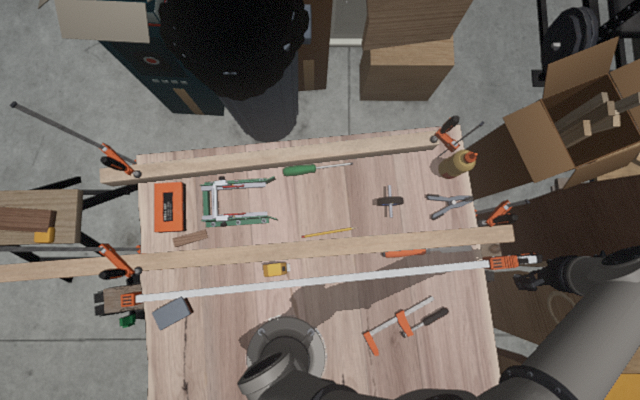

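View pics/s1.png

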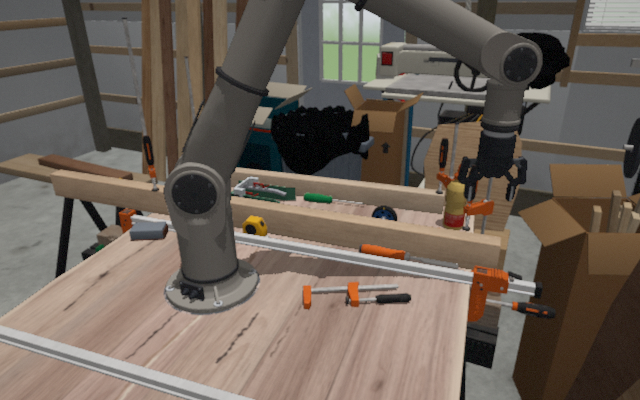

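Top view: the wheel is at about (390,201) with its arbor running up and down the image. The stand spans (200–275, 180–225) with its mouth on the right. The bench lies between two timbers. I'll enlarge this area.

Run:
```python
from h import *
im=cv2.imread('pics/t1.png')
a=cv2.resize(im[165:240,190:290],None,fx=5.0,fy=5,interpolation=cv2.INTER_CUBIC)
b=cv2.resize(im[165:240,360:420],None,fx=5,fy=5,interpolation=cv2.INTER_CUBIC)
cv2.imwrite('pics/t1c.png',np.hstack([a,b]))
c=camera_params('top')
print('wheel',onz(c,390,201,.06)); print('stand',onz(c,200,202,.05),onz(c,275,202,.05))
for z in (0,.05):print('timbers',[onz(c,390,v,z).round(3) for v in(137,160,233,252)])
```

```text
wheel [ 0.46312601 -0.31131558  0.06      ]
stand [0.45942546 0.26198537 0.05      ] [0.46018003 0.0350577  0.05      ]
timbers [array([ 0.679, -0.328,  0.   ]), array([ 0.603, -0.326,  0.   ]), array([ 0.37 , -0.321,  0.   ]), array([ 0.311, -0.32 ,  0.   ])]
timbers [array([ 0.664, -0.318,  0.05 ]), array([ 0.591, -0.316,  0.05 ]), array([ 0.368, -0.311,  0.05 ]), array([ 0.311, -0.31 ,  0.05 ])]
```

View pics/t1c.png

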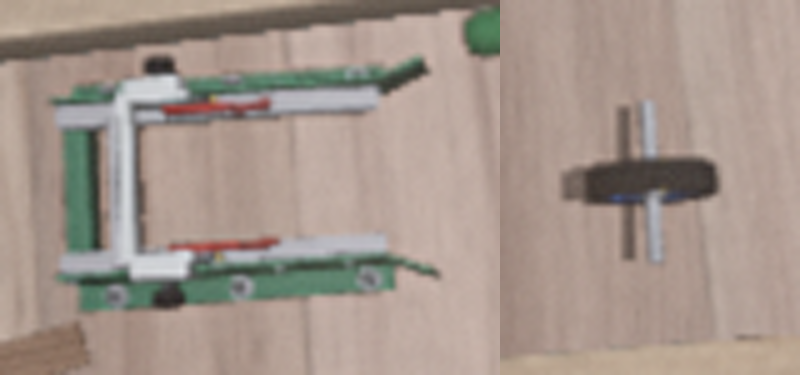

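The crop shows tracks, flares and arbor ends clearly. The track mouth ends are at crop (379,107) and (388,235), and the arbor ends at (647,101) and (656,262). I'll fit the poses from these.

Run:
```python
from h import *
from scipy.optimize import least_squares
c=camera_params('top')
s=lambda u,v,o=190:np.array([o+(u+.5)/5-.5,165+(v+.5)/5-.5])
P=[((-.085,-.039,.0325),s(379,108)),((-.085,.039,.0325),s(388,235)),((-.116,-.066,.054),s(428,64)),((-.116,.066,.054),s(440,275)),
   ((.114,-.039,.041),s(57,129)),((.114,.039,.041),s(60,256))]
def w(p,q): 
    y=p[2]; return np.array([p[0]+np.cos(y)*q[0]-np.sin(y)*q[1],p[1]+np.sin(y)*q[0]+np.cos(y)*q[1],q[2]])
f=lambda p:np.concatenate([proj(c,w(p,a))-b for a,b in P])
r=least_squares(f,[.46,.15,1.57]);print('stand',r.x,r.fun.reshape(-1,2).round(1).tolist())
a=onz(c,*s(647.5,101,360+0-100),.043);b=onz(c,*s(656,262,260),.043);print('arbor',a,b,np.linalg.norm(a-b),(a+b)/2,'dir',np.arctan2(*(a-b)[[1,0]]))
p=r.x
for n,q in dict(mouth=(-.116,0,0),ramp=(-.045,0,0),x0=(0,0,0)).items(): print(n,w(p,q))
m=(a+b)/2; d=m[:2]-p[:2]; R2=np.array([[np.cos(p[2]),np.sin(p[2])],[-np.sin(p[2]),np.cos(p[2])]]);print('wheel in stand',R2@d, 'heading of wheel',np.arctan2(*(a-b)[[1,0]])+np.pi/2,'stand',p[2])
# head bar: crop u 112..137 at z .074
for u in(112,137,150): print('head',R2@(onz(c,*s(u,190),.074)[:2]-p[:2]))
cw=camera_params('wrist');o=get_obs();T=rot(o['tool_rot']);print('cam in tool',T.T@(cw['origin']-o['eef_pos']),(T.T@rot(cw['attitude'])).round(3))
```

```text
stand [0.46480496 0.14726238 1.63709316] [[0.7, 0.7], [0.1, 0.4], [-0.2, -1.0], [-0.4, -0.0], [-0.1, 0.0], [-0.1, 0.0]]
arbor [ 0.51533738 -0.31311175  0.043     ] [ 0.41639089 -0.31600914  0.043     ] 0.09898890590768152 [ 0.46586413 -0.31456044  0.043     ] dir 0.029274039271836468
mouth [0.47248976 0.03151721 0.        ]
ramp [0.46778613 0.10236124 0.        ]
x0 [0.46480496 0.14726238 0.        ]
wheel in stand [-0.46087845  0.02953812] heading of wheel 1.600070366066733 stand 1.637093163806298
head [0.07239623 0.00520098]
head [0.05761977 0.00613276]
head [0.0499357 0.0066173]
cam in tool [ 0.06821449  0.00092768 -0.14155341] [[ 0.001  0.964  0.266]
 [ 1.    -0.001 -0.001]
 [-0.     0.266 -0.964]]
```

```bash
cat >> h.py <<'E'
S=np.array([0.4648,0.1473,1.6371])
def w2s(p):
    c,s=np.cos(S[2]),np.sin(S[2]); return np.array([[c,s],[-s,c]])@(np.array(p[:2])-S[:2])
def s2w(q):
    c,s=np.cos(S[2]),np.sin(S[2]); return S[:2]+np.array([[c,-s],[s,c]])@np.array(q)
def need(pos,yaw):
    o=get_obs();T=rot(o['tool_rot']); x=np.array([np.cos(yaw),np.sin(yaw),0]);z=np.array([0,0,-1.]);G=np.c_[x,np.cross(z,x),z]
    print('pos',o['eef_pos'].round(4),'t',round(o['t'],2),'w',round(o['gripper_width'],3),'F',np.round(o['contact_force'],1))
    print('shift',(T.T@(np.array(pos)-o['eef_pos'])).round(4),'rv',R.from_matrix(T.T@G).as_rotvec().round(4))
E
python3 - <<'E'
from h import *
f=np.array([np.cos(1.6),np.sin(1.6)]);p=np.array([.4659,-.3146])-.03*f
need([*p,.16],1.6)
E
```

```text
pos [ 0.2675 -0.6192  0.2304] t 0.1 w 1.0 F [ 0.   0.9 -0. ]
shift [ 0.2919 -0.1729  0.0707] rv [-1.6000e-03 -9.0000e-04 -1.1922e+00]
```

```bash
python3 -m jog '[{"x":0.03,"y":-0.02,"az":-0.12},{"x":0.06,"y":-0.035,"az":-0.24},{"x":0.09,"y":-0.053,"az":-0.36},{"x":0.12,"y":-0.07,"az":-0.48},{"x":0.15,"y":-0.09,"az":-0.6},{"x":0.18,"y":-0.107,"z":0.01,"az":-0.72},{"x":0.21,"y":-0.124,"z":0.02,"az":-0.84},{"x":0.24,"y":-0.142,"z":0.035,"az":-0.96},{"x":0.27,"y":-0.16,"z":0.05,"az":-1.08},{"x":0.292,"y":-0.173,"z":0.065,"az":-1.192},{"x":0.292,"y":-0.173,"z":0.071,"az":-1.192},{"x":0.292,"y":-0.173,"z":0.071,"az":-1.192}]'
python3 - <<'E'
from h import *
f=np.array([np.cos(1.6),np.sin(1.6)]);p=np.array([.4659,-.3146])-.03*f
need([*p,.16],1.6)
c=camera_params('wrist');snap('wrist','w1.png')
print({k:np.round(v,4) for k,v in c.items()})
for q in([.5153,-.3131,.04],[.4164,-.316,.04]):print(proj(c,q))
E
```

```text
pos [ 0.2675 -0.6192  0.2304] t 0.1 w 1.0 F [ 0.   0.9 -0. ]
shift [ 0.2919 -0.1729  0.0707] rv [-1.6000e-03 -9.0000e-04 -1.1922e+00]
{'K': array([[282.416 ,   0.    , 318.5286],
       [  0.    , 282.416 , 200.7938],
       [  0.    ,   0.    ,   1.    ]]), 'origin': array([ 0.3306, -0.5932,  0.372 ]), 'attitude': array([ 0.8283, -0.112 ,  0.0743, -0.5439])}
[ 107.67238946 -212.57736187]
[ 88.49698342 -82.32881161]validation failed for argument at $[0]...
```

View pics/w1.png

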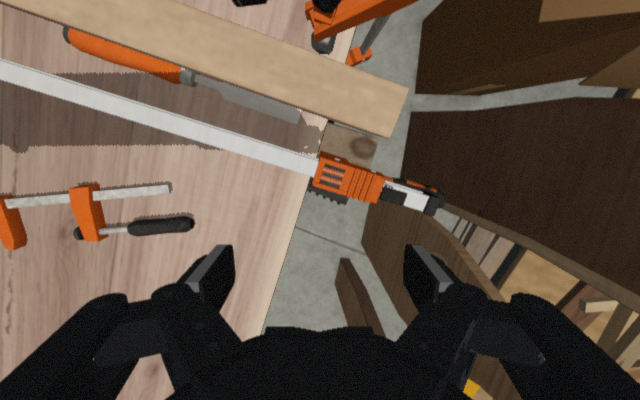

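The jog was refused, so the arm hasn't moved. This picture is from the start pose and shows only the fingers over the bench edge. The rows probably need all six keys.

```bash
python3 -m jog '[{"x":0.03,"y":-0.02,"z":0,"ax":0,"ay":0,"az":-0.12},{"x":0.06,"y":-0.035,"z":0,"ax":0,"ay":0,"az":-0.24},{"x":0.09,"y":-0.053,"z":0,"ax":0,"ay":0,"az":-0.36},{"x":0.12,"y":-0.07,"z":0,"ax":0,"ay":0,"az":-0.48},{"x":0.15,"y":-0.09,"z":0,"ax":0,"ay":0,"az":-0.6},{"x":0.18,"y":-0.107,"z":0.01,"ax":0,"ay":0,"az":-0.72},{"x":0.21,"y":-0.124,"z":0.02,"ax":0,"ay":0,"az":-0.84},{"x":0.24,"y":-0.142,"z":0.035,"ax":0,"ay":0,"az":-0.96},{"x":0.27,"y":-0.16,"z":0.05,"ax":0,"ay":0,"az":-1.08},{"x":0.292,"y":-0.173,"z":0.065,"ax":0,"ay":0,"az":-1.192},{"x":0.292,"y":-0.173,"z":0.071,"ax":0,"ay":0,"az":-1.192},{"x":0.292,"y":-0.173,"z":0.071,"ax":0,"ay":0,"az":-1.192}]'
python3 - <<'E'
from h import *
f=np.array([np.cos(1.6),np.sin(1.6)]);p=np.array([.4659,-.3146])-.03*f
need([*p,.16],1.6)
c=camera_params('wrist');snap('wrist','w2.png')
for q in([.5153,-.3131,.04],[.4164,-.316,.04]):print(proj(c,q))
E
```

```text
t: 1.35
eef_pos: [0.4665, -0.3445, 0.1591]
tool_rot: [-0.001, 0.697, 0.717, -0.0]
contact_force: [-0.3, -0.2, -0.4]
gripper_width: 0.998
grasp_force: 0.0
pos [ 0.4665 -0.3445  0.1591] t 1.35 w 0.998 F [-0.3 -0.2 -0.4]
shift [-0.0001  0.0002 -0.0009] rv [-0.002  -0.0013 -0.0002]
[371.2508437  164.27155738]
[264.24950151 164.18057391]
```

View pics/w2.png

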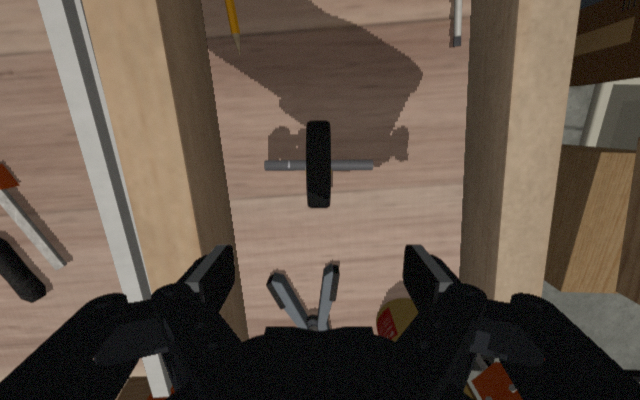

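The wrist view shows the arbor ends at (265,165) and (372,165), within a pixel of the prediction. The clamp tips are at (275,280) and (335,268), so I'll check that clearance before lowering.

```bash
python3 - <<'E'
from h import *
c=camera_params('wrist')
for u,v,z in[(275,275,.02),(335,265,.02),(265,165,.043),(372,165,.043),(318.5,165,.043),(318,121,.04),(228,150,.0),(205,20,0),(467,150,0)]:print(u,v,onz(c,u,v,z).round(4))
E
python3 -m jog '[{"x":0,"y":0,"z":0,"ax":0,"ay":0,"az":0},{"x":0,"y":0,"z":0,"ax":0,"ay":0,"az":0},{"x":0,"y":0,"z":0,"ax":0,"ay":0,"az":0},{"x":0,"y":0,"z":0,"ax":0,"ay":0,"az":0},{"x":0,"y":0,"z":0,"ax":0,"ay":0,"az":0},{"x":0,"y":0,"z":0,"ax":0,"ay":0,"az":0}]' 0.48 20
python3 - <<'E'
from h import *
need([.4664,-.3395,.03],1.6)
snap('wrist','w3.png')
im=cv2.imread('pics/w3.png');cv2.imwrite('pics/w3c.png',im[100:400,120:520])
E
```

```text
275 275 [ 0.4215 -0.4439  0.02  ]
335 265 [ 0.4879 -0.4297  0.02  ]
265 165 [ 0.4175 -0.3177  0.043 ]
372 165 [ 0.5156 -0.315   0.043 ]
318.5 165 [ 0.4665 -0.3163  0.043 ]
318 121 [ 0.465  -0.2775  0.04  ]
228 150 [ 0.3707 -0.3094  0.    ]
205 20 [ 0.356  -0.1887  0.    ]
467 150 [ 0.6227 -0.3023  0.    ]
t: 2.0
eef_pos: [0.4671, -0.3451, 0.1604]
tool_rot: [0.0, 0.697, 0.717, 0.0]
contact_force: [-0.1, -0.2, 0.1]
gripper_width: 0.482
grasp_force: 0.0
pos [ 0.4671 -0.3451  0.1604] t 2.0 w 0.482 F [-0.1 -0.2  0.1]
shift [ 0.0056 -0.0006  0.1304] rv [ 0.0001  0.0001 -0.0003]
```

View pics/w3c.png

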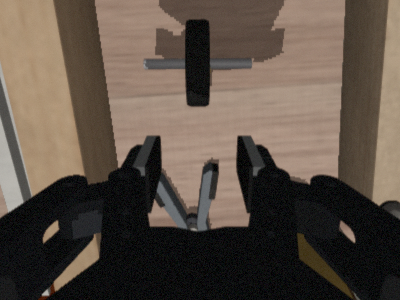

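The gap between the pads is about 42 mm, from crop (158,140) to (238,140), and it's centred on the tyre. I can descend straight.

```bash
python3 -m jog '[{"x":0.001,"y":0,"z":0.03,"ax":0,"ay":0,"az":0},{"x":0.001,"y":0,"z":0.06,"ax":0,"ay":0,"az":0},{"x":0.001,"y":0,"z":0.08,"ax":0,"ay":0,"az":0},{"x":0.001,"y":0,"z":0.1,"ax":0,"ay":0,"az":0},{"x":0.001,"y":0,"z":0.115,"ax":0,"ay":0,"az":0},{"x":0.001,"y":0,"z":0.126,"ax":0,"ay":0,"az":0},{"x":0.001,"y":0,"z":0.132,"ax":0,"ay":0,"az":0},{"x":0.001,"y":0,"z":0.132,"ax":0,"ay":0,"az":0}]'
python3 - <<'E'
from h import *
need([.4665,-.333,.028],1.6)
snap('wrist','w4.png')
# path: hermite in stand frame from wheel now to s=-.12
a=w2s([.4663,-.316]);m0=np.tan(1.6-S[2])
print(a,m0)
from scipy.interpolate import CubicHermiteSpline as H
h=H([a[0],-.12],[a[1],0],[m0,0]);np.save('path.npy',[a[0],a[1],m0])
for s in np.linspace(a[0],-.12,8):print(s.round(3),h(s).round(4),s2w([s,h(s)]).round(4),'yaw',(S[2]+np.arctan(h(s,1))).round(3))
E
```

```text
t: 2.85
eef_pos: [0.467, -0.3439, 0.0279]
tool_rot: [-0.0, 0.697, 0.717, -0.0]
contact_force: [0.1, 0.2, 0.2]
gripper_width: 0.479
grasp_force: 0.0
pos [ 0.467  -0.3439  0.0279] t 2.85 w 0.479 F [0.1 0.2 0.2]
shift [ 0.0109 -0.0002 -0.0001] rv [-0.0006 -0.0004 -0.0001]
[-0.46238138  0.02919929] -0.037117030980372716
-0.462 0.0292 [ 0.4663 -0.316 ] yaw 1.6
-0.413 0.0262 [ 0.466 -0.267] yaw 1.556
-0.365 0.0216 [ 0.4674 -0.2179] yaw 1.529
-0.316 0.0159 [ 0.4698 -0.1687] yaw 1.518
-0.267 0.0102 [ 0.4723 -0.1195] yaw 1.524
-0.218 0.005 [ 0.4742 -0.0704] yaw 1.545
-0.169 0.0014 [ 0.4746 -0.0213] yaw 1.583
-0.12 -0.0 [0.4728 0.0276] yaw 1.637
```

View pics/w4.png

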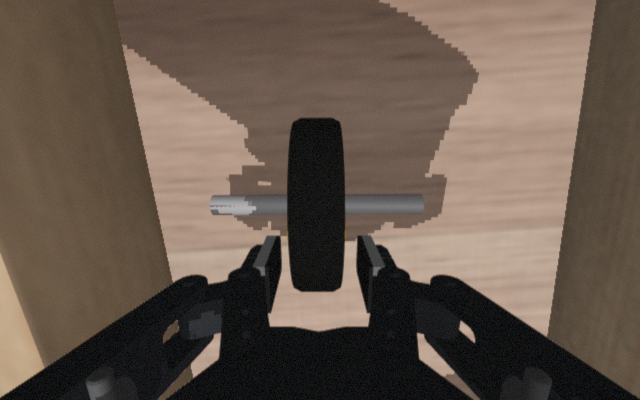

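Arbor ends are at (210,204) and (424,204), and the tyre spans columns 288–345, with a pad on each side just behind the arbor. I'll plan the rolling path from this.

```bash
cat >> h.py <<'E'
from scipy.interpolate import CubicHermiteSpline as H
def track():
    c=camera_params('wrist');g=read_camera('wrist').max(2);o=get_obs();out=[]
    for r in (135,150,165,180):
        d=np.where(g[r,250:390]<45)[0]+250
        out.append((d.min(),d.max(),len(d)) if len(d) else None)
    print('tyre',out)
    return g
def plan(ds,n=12,z=.028,gap=.016,path=None):
    p=np.load('path.npy');h=H([p[0],-.12],[p[1],0],[p[2],0])
    o=get_obs();T=rot(o['tool_rot']);e=o['eef_pos'];yaw0=np.arctan2(T[1,0],T[0,0])
    s0=w2s(e+T[:,0]*gap)
    f=lambda s:(h(s),np.arctan(h(s,1))) if s<-.12 else (0.,0.)
    print('wheel est s',s0.round(4),'path y',np.round(f(s0[0]),4),'yaw rel',round(yaw0-S[2],4),'pos',e.round(4),'t',round(o['t'],2),'F',np.round(o['contact_force'],1),'w',round(o['gripper_width'],3))
    for i in range(1,n+1):
        s=s0[0]+ds*i/n;y,a=f(s);yw=S[2]+a
        t=np.r_[s2w([s,y])-gap*np.array([np.cos(yw),np.sin(yw)]),z]
        d=T.T@(t-e);print(i,d.round(4),'az',round(-(yw-yaw0),4))
E
python3 - <<'E'
from h import *
track();plan(.048,6)
E
```

```text
tyre [(np.int64(290), np.int64(340), 51), (np.int64(288), np.int64(341), 54), (np.int64(287), np.int64(342), 56), (np.int64(287), np.int64(342), 56)]
wheel est s [-0.4747  0.0292] path y [ 0.0296 -0.0235] yaw rel -0.0374 pos [ 0.4676 -0.3443  0.0289] t 2.95 F [ 0.3 -0.   0.2] w 0.478
1 [ 0.008  -0.0004  0.0009] az -0.0049
2 [ 0.016  -0.0005  0.0009] az 0.0036
3 [ 0.024  -0.0006  0.0009] az 0.0116
4 [ 0.032  -0.0006  0.0009] az 0.0192
5 [ 0.04   -0.0005  0.0008] az 0.0264
6 [ 0.048  -0.0004  0.0008] az 0.0331
```

```bash
python3 -m jog '[{"x":0.004,"y":0,"z":0,"ax":0,"ay":0,"az":0},{"x":0.008,"y":0,"z":0,"ax":0,"ay":0,"az":0},{"x":0.012,"y":0,"z":0,"ax":0,"ay":0,"az":0},{"x":0.016,"y":-0.0003,"z":0,"ax":0,"ay":0,"az":0.004},{"x":0.02,"y":-0.0004,"z":0,"ax":0,"ay":0,"az":0.008},{"x":0.024,"y":-0.0005,"z":0,"ax":0,"ay":0,"az":0.012},{"x":0.028,"y":-0.0006,"z":0,"ax":0,"ay":0,"az":0.016},{"x":0.032,"y":-0.0006,"z":0,"ax":0,"ay":0,"az":0.019},{"x":0.036,"y":-0.0006,"z":0,"ax":0,"ay":0,"az":0.023},{"x":0.04,"y":-0.0005,"z":0,"ax":0,"ay":0,"az":0.026},{"x":0.044,"y":-0.0005,"z":0,"ax":0,"ay":0,"az":0.03},{"x":0.048,"y":-0.0004,"z":0,"ax":0,"ay":0,"az":0.033}]'
python3 - <<'E'
from h import *
g=track();plan(.072,6);cv2.imwrite('pics/g5.png',g)
for u in(235,260,375,400): print(u,np.where(np.abs(np.diff(g[150:240,u].astype(int)))>12)[0]+150)
E
```

```text
t: 4.15
eef_pos: [0.4653, -0.2958, 0.0283]
tool_rot: [0.0, 0.709, 0.706, 0.0]
contact_force: [0.6, -1.0, -0.1]
gripper_width: 0.486
grasp_force: 0.0
tyre [None, (np.int64(295), np.int64(334), 40), (np.int64(290), np.int64(337), 48), (np.int64(289), np.int64(338), 50)]
wheel est s [-0.4253  0.0276] path y [ 0.0272 -0.0716] yaw rel -0.0699 pos [ 0.4654 -0.2949  0.0283] t 4.2 F [ 0.1  1.3 -0.4] w 0.481
1 [0.0121 0.0003 0.0003] az 0.0108
2 [0.0241 0.0004 0.0003] az 0.019
3 [0.0362 0.0005 0.0003] az 0.0262
4 [0.0482 0.0008 0.0003] az 0.0324
5 [0.0603 0.0011 0.0003] az 0.0376
6 [0.0723 0.0015 0.0003] az 0.0418
235 [172 173 215 216 217 220 221]
260 [169 170 185 186 219 220]
375 [216 217 236 237]
400 [215 216 235 236 237]
```

View pics/g5.png

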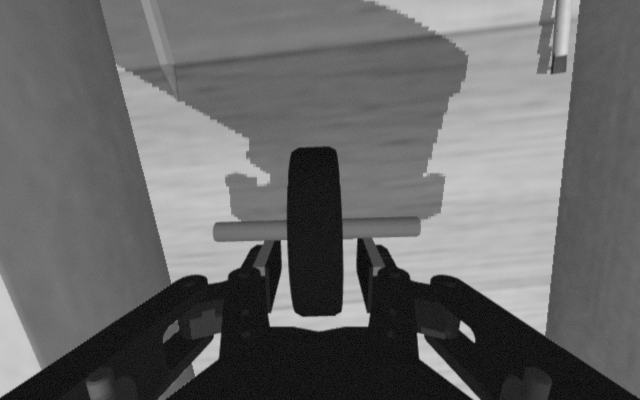

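Arbor is just ahead of the pads and tilted slightly: its left end is at row 232 and its right end at row 227. The tyre is about 2 mm left of centre. Pushing further will square it up.

```bash
python3 -m jog '[{"x":0.006,"y":0,"z":0,"ax":0,"ay":0,"az":0.004},{"x":0.012,"y":0.0003,"z":0,"ax":0,"ay":0,"az":0.009},{"x":0.018,"y":0.0003,"z":0,"ax":0,"ay":0,"az":0.014},{"x":0.024,"y":0.0004,"z":0,"ax":0,"ay":0,"az":0.019},{"x":0.03,"y":0.0004,"z":0,"ax":0,"ay":0,"az":0.023},{"x":0.036,"y":0.0005,"z":0,"ax":0,"ay":0,"az":0.026},{"x":0.042,"y":0.0006,"z":0,"ax":0,"ay":0,"az":0.029},{"x":0.048,"y":0.0008,"z":0,"ax":0,"ay":0,"az":0.032},{"x":0.054,"y":0.001,"z":0,"ax":0,"ay":0,"az":0.035},{"x":0.06,"y":0.0011,"z":0,"ax":0,"ay":0,"az":0.038},{"x":0.066,"y":0.0013,"z":0,"ax":0,"ay":0,"az":0.04},{"x":0.072,"y":0.0015,"z":0,"ax":0,"ay":0,"az":0.042}]'
cat >> h.py <<'E'
def arb(g):
    # arbor centre row at columns either side, by matching a bright/other band: print tyre centre + arbor edges
    G=cv2.GaussianBlur(g,(5,3),0).astype(int)
    for u in(228,252,380,404): print(u,np.where(np.abs(np.diff(G[150:245,u]))>9)[0]+150)
E
python3 - <<'E'
from h import *
g=track();plan(.072,6);arb(g)
E
```

```text
t: 5.4
eef_pos: [0.4671, -0.2236, 0.0283]
tool_rot: [0.0, 0.723, 0.691, 0.0]
contact_force: [-0.0, 0.2, -0.9]
gripper_width: 0.477
grasp_force: 0.0
tyre [None, (np.int64(290), np.int64(329), 40), (np.int64(284), np.int64(331), 48), (np.int64(282), np.int64(332), 51)]
wheel est s [-0.3531  0.0202] path y [ 0.0203 -0.1118] yaw rel -0.1113 pos [ 0.4673 -0.2224  0.0283] t 5.45 F [-0.   1.6 -0.8] w 0.48
1 [ 0.0121 -0.0001  0.0003] az 0.0037
2 [ 0.0242 -0.0001  0.0003] az 0.006
3 [ 0.0362 -0.      0.0003] az 0.0073
4 [0.0483 0.0001 0.0003] az 0.0076
5 [0.0604 0.0002 0.0004] az 0.007
6 [0.0725 0.0003 0.0004] az 0.0054
228 [172 173 174 175 208 220 221 222 240 241 242]
252 [153 154 155 156 176 177 178 239 240 241]
380 [235 236 237 242 243]
404 [234 235 236]
```

```bash
python3 -m jog '[{"x":0.006,"y":0,"z":0,"ax":0,"ay":0,"az":0.006},{"x":0.012,"y":-0.0003,"z":0,"ax":0,"ay":0,"az":0.012},{"x":0.018,"y":-0.0006,"z":0,"ax":0,"ay":0,"az":0.018},{"x":0.024,"y":-0.001,"z":0,"ax":0,"ay":0,"az":0.024},{"x":0.03,"y":-0.0013,"z":0,"ax":0,"ay":0,"az":0.03},{"x":0.036,"y":-0.0016,"z":0,"ax":0,"ay":0,"az":0.03},{"x":0.042,"y":-0.002,"z":0,"ax":0,"ay":0,"az":0.03},{"x":0.048,"y":-0.0022,"z":0,"ax":0,"ay":0,"az":0.03},{"x":0.054,"y":-0.0024,"z":0,"ax":0,"ay":0,"az":0.03},{"x":0.06,"y":-0.0026,"z":0,"ax":0,"ay":0,"az":0.03},{"x":0.066,"y":-0.0028,"z":0,"ax":0,"ay":0,"az":0.03},{"x":0.072,"y":-0.003,"z":0,"ax":0,"ay":0,"az":0.03}]'
python3 - <<'E'
from h import *
g=track();plan(.072,1);arb(g)
E
```

```text
t: 6.65
eef_pos: [0.4675, -0.1515, 0.0283]
tool_rot: [-0.0, 0.733, 0.68, -0.0]
contact_force: [0.7, 0.2, -0.6]
gripper_width: 0.48
grasp_force: 0.0
tyre [None, (np.int64(290), np.int64(330), 41), (np.int64(284), np.int64(332), 49), (np.int64(283), np.int64(333), 51)]
wheel est s [-0.2813  0.0147] path y [ 0.0118 -0.1167] yaw rel -0.141 pos [ 0.4676 -0.1504  0.0283] t 6.7 F [0.5 1.8 0.7] w 0.477
1 [0.0728 0.0011 0.0004] az -0.0544
228 [160 161 162 163 171 172 173 174 211 212 213 220 221 222 223 240 241 242
 243]
252 [166 167 168 169 175 176 177 220 221 239 240 241 242]
380 [214 233 234 235 242 243]
404 [212 213 232 233 234]
```

```bash
python3 -m jog '[{"x":0.0,"y":0,"z":0.002,"ax":0,"ay":0,"az":0.0},{"x":0.0,"y":0,"z":0.004,"ax":0,"ay":0,"az":0},{"x":0.0,"y":0,"z":0.006,"ax":0,"ay":0,"az":0},{"x":0.004,"y":-0.001,"z":0.007,"ax":0,"ay":0,"az":0.01},{"x":0.01,"y":-0.002,"z":0.007,"ax":0,"ay":0,"az":0.02},{"x":0.016,"y":-0.003,"z":0.007,"ax":0,"ay":0,"az":0.03},{"x":0.022,"y":-0.004,"z":0.007,"ax":0,"ay":0,"az":0.03},{"x":0.028,"y":-0.004,"z":0.007,"ax":0,"ay":0,"az":0.03},{"x":0.034,"y":-0.004,"z":0.007,"ax":0,"ay":0,"az":0.03},{"x":0.04,"y":-0.004,"z":0.007,"ax":0,"ay":0,"az":0.03}]' 0.85
python3 - <<'E'
from h import *
g=track();plan(.06,1);arb(g);cv2.imwrite('pics/g8.png',g[:300])
E
```

```text
t: 7.7
eef_pos: [0.4666, -0.1112, 0.0214]
tool_rot: [0.0, 0.743, 0.669, 0.0]
contact_force: [0.2, 0.8, -0.7]
gripper_width: 0.853
grasp_force: 0.0
tyre [None, (np.int64(302), np.int64(336), 35), (np.int64(294), np.int64(344), 51), (np.int64(293), np.int64(346), 54)]
wheel est s [-0.2412  0.0123] path y [ 0.0074 -0.1043] yaw rel -0.1708 pos [ 0.4668 -0.1101  0.0214] t 7.75 F [ 0.1  1.1 -0.3] w 0.851
1 [ 0.061   0.0015 -0.0066] az -0.1055
228 [223 224]
252 [179 180 181 185 186 187 188 223 224 243]
380 [223 243]
404 [223 224]
```

View pics/g8.png

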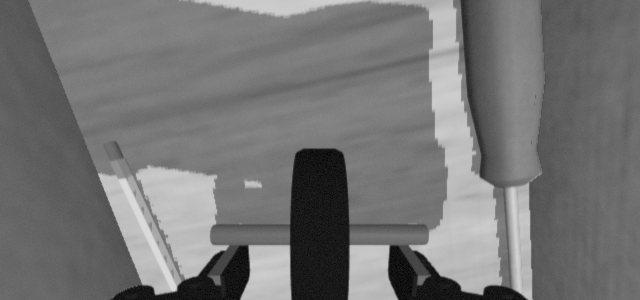

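The arbor is square to the tool, with both ends at row 235. The tyre is centred at about column 320, and the fingers are wide and touching on both sides. Next I'll curve left towards the stand axis.

```bash
python3 -m jog '[{"x":0.006,"y":0,"z":0,"ax":0,"ay":0,"az":-0.01},{"x":0.012,"y":0,"z":0,"ax":0,"ay":0,"az":-0.02},{"x":0.018,"y":0,"z":0,"ax":0,"ay":0,"az":-0.03},{"x":0.024,"y":0,"z":0,"ax":0,"ay":0,"az":-0.04},{"x":0.03,"y":0,"z":0,"ax":0,"ay":0,"az":-0.05},{"x":0.036,"y":0,"z":0,"ax":0,"ay":0,"az":-0.06},{"x":0.042,"y":-0.0002,"z":0,"ax":0,"ay":0,"az":-0.07},{"x":0.048,"y":-0.0004,"z":0,"ax":0,"ay":0,"az":-0.08},{"x":0.054,"y":-0.0006,"z":0,"ax":0,"ay":0,"az":-0.09},{"x":0.06,"y":-0.0008,"z":0,"ax":0,"ay":0,"az":-0.1},{"x":0.066,"y":-0.001,"z":0,"ax":0,"ay":0,"az":-0.11},{"x":0.072,"y":-0.0013,"z":0,"ax":0,"ay":0,"az":-0.11}]'
cat >> h.py <<'E'
def arbor(g):
    # edges of the arbor at side columns: strongest dark-to-light pair 10-28 px apart near rows 195..250; print profiles' edges
    G=cv2.GaussianBlur(g,(9,3),0).astype(int)
    for u in(222,232,248,270,370,392,408,418):
        d=np.diff(G[195:255,u]); e=[(int(i+195),int(d[i])) for i in range(1,58) if abs(d[i])>4 and abs(d[i])>=max(abs(d[i-1]),abs(d[i+1]))]; print(u,e)
E
python3 - <<'E'
from h import *
g=track();plan(.05,1);arbor(g)
E
```

```text
t: 8.95
eef_pos: [0.4729, -0.0396, 0.0213]
tool_rot: [-0.0, 0.706, 0.709, 0.0]
contact_force: [-0.0, 0.1, -0.5]
gripper_width: 0.848
grasp_force: 0.0
tyre [None, (np.int64(310), np.int64(357), 48), (np.int64(308), np.int64(359), 52), (np.int64(306), np.int64(360), 55)]
wheel est s [-0.1699  0.0031] path y [ 0.0014 -0.0552] yaw rel -0.061 pos [ 0.473  -0.0384  0.0214] t 9.0 F [-0.3  1.6 -0.9] w 0.848
1 [ 0.0501  0.001  -0.0066] az -0.061
222 [(208, -16), (211, 6), (229, 33), (250, -60)]
232 [(209, -16), (212, 5), (230, 34), (240, -30), (241, -30)]
248 [(210, -15), (213, 6), (234, 24), (241, -19), (247, -6)]
270 [(212, -11), (215, 6), (233, 36)]
370 [(202, -5), (221, -18), (224, 6), (226, 5), (237, -5), (238, -5), (242, 40)]
392 [(200, -5), (204, 5), (223, -19), (226, 5), (227, 5), (232, 5), (234, 5), (240, -5), (244, -24)]
408 [(198, -6), (203, 5), (225, -18), (228, 5), (234, 5), (235, 5), (236, 5), (240, -5), (241, -5), (243, -5), (244, -5), (247, -8)]
418 [(196, -5), (197, -5), (198, -5), (202, 6), (223, 10), (226, -28), (231, 5), (236, 5), (241, -5), (243, -5), (246, 33), (251, -47)]
```

```bash
python3 - <<'E'
from h import *
c=camera_params('wrist')
a=onz(c,222,218.5,.04);b=onz(c,418,236,.04);d=b-a;yaw=np.arctan2(d[1],d[0])+np.pi/2
# tyre centre column at arbor row
m=onz(c,333.5,227,.04);print('wheel',m,w2s(m),'yaw rel',yaw-S[2],np.linalg.norm(d))
need([*m[:2],.056],yaw-.55)
E
python3 -m jog '[{"x":-0.004,"y":0,"z":0,"ax":0,"ay":0,"az":0},{"x":-0.004,"y":0,"z":0,"ax":0,"ay":0,"az":0},{"x":-0.004,"y":0,"z":-0.015,"ax":0,"ay":0,"az":0},{"x":-0.004,"y":0,"z":-0.03,"ax":0,"ay":0,"az":0},{"x":-0.004,"y":0,"z":-0.04,"ax":0,"ay":0,"az":0},{"x":-0.004,"y":0,"z":-0.04,"ax":0,"ay":0,"az":0}]'
python3 - <<'E'
from h import *
c=camera_params('wrist');g=snap('wrist','w10.png').max(2)
o=get_obs();print(o['eef_pos'])
G=cv2.GaussianBlur(g,(9,3),0).astype(int)
for u in range(230,420,12):
    d=np.diff(G[150:290,u]);print(u,[(int(i+150),int(d[i])) for i in range(1,138) if abs(d[i])>7 and abs(d[i])>=max(abs(d[i-1]),abs(d[i+1]))])
E
```

```text
wheel [ 0.48110631 -0.01817448  0.04      ] [-0.16619126 -0.00530695] yaw rel -0.15490634183942942 0.0912746374172046
pos [ 0.473  -0.0384  0.0214] t 9.0 w 0.848 F [-0.3  1.6 -0.9]
shift [ 0.0202  0.0082 -0.0346] rv [ 1.000e-04 -8.000e-04  6.439e-01]
t: 9.6
eef_pos: [0.4738, -0.0446, 0.0624]
tool_rot: [0.001, 0.706, 0.708, 0.001]
contact_force: [-0.7, -0.2, 0.2]
gripper_width: 0.853
grasp_force: 0.0
[ 0.47322674 -0.04448938  0.0616963 ]
230 [(168, 30), (244, -17), (259, -8)]
242 [(165, 12), (200, 24), (240, -50)]
254 [(166, 11), (200, 19), (201, 19)]
266 [(167, 12), (205, 26)]
278 [(151, -15), (168, 13), (210, 25)]
290 [(152, -14), (169, 12), (202, 33)]
302 [(153, -13), (171, 11), (202, 17), (229, 33)]
314 [(232, 60)]
326 [(233, 61)]
338 [(230, 20)]
350 [(175, 10), (212, 23)]
362 [(159, -13), (176, 10), (177, 10), (210, 18)]
374 [(160, -16), (177, 9), (208, 12), (210, 13)]
386 [(161, -16), (203, 15), (205, 13)]
398 [(162, -14), (181, 8), (195, 26), (240, -39)]
410 [(200, 20), (203, 11), (247, -19), (248, -19), (249, -19), (264, -8)]
```

Run:
```python
from h import *
c=camera_params('wrist');g=cv2.imread('pics/w10.png').max(2)
for r in(110,125,140,159,166,173,185,200):
    d=np.where(g[r,260:390]<45)[0]+260; print(r,(d.min(),d.max(),len(d)) if len(d) else None)
a=onz(c,278,159.5,.04);b=onz(c,398,171.5,.04);d=b-a;print('yaw rel',np.arctan2(d[1],d[0])+np.pi/2-S[2])
# arbor ends along centre line
L=[int(g[int(round(159.5+(u-278)*.1)),u]) for u in range(215,260,3)];Rr=[int(g[int(round(159.5+(u-278)*.1)),u]) for u in range(385,430,3)];print(L,Rr)
```

```text
110 (np.int64(312), np.int64(351), 40)
125 (np.int64(310), np.int64(351), 42)
140 (np.int64(309), np.int64(351), 43)
159 (np.int64(306), np.int64(349), 44)
166 (np.int64(306), np.int64(348), 43)
173 (np.int64(306), np.int64(348), 43)
185 (np.int64(304), np.int64(346), 43)
200 (np.int64(303), np.int64(344), 42)
yaw rel -0.1621318305816155
[123, 116, 120, 121, 119, 124, 121, 119, 104, 108, 107, 107, 105, 111, 108] [123, 122, 123, 122, 121, 124, 124, 122, 125, 121, 121, 118, 116, 110, 45]
```

Run:
```python
from h import *
c=camera_params('wrist')
m=onz(c,327.2,164.5,.04);n=onz(c,327.2,164.5,.075);print(m,w2s(m),w2s(n))
m=(m+0*n)
need([*m[:2],.0617],S[2]-.16-.55)
```

```text
[ 0.47938927 -0.00100731  0.04      ] [-0.14894805 -0.0047311 ] [-0.14388485 -0.00393252]
pos [ 0.4732 -0.0445  0.0617] t 9.65 w 0.846 F [-0.3 -1.1 -0.3]
shift [ 0.0435  0.0063 -0.    ] rv [ 1.40e-03 -2.00e-04  6.47e-01]
```

```bash
python3 -m jog '[{"x":0.01,"y":0.001,"z":0,"ax":0,"ay":0,"az":0.11},{"x":0.02,"y":0.003,"z":0,"ax":0,"ay":0,"az":0.22},{"x":0.03,"y":0.005,"z":0,"ax":0,"ay":0,"az":0.33},{"x":0.04,"y":0.006,"z":0,"ax":0,"ay":0,"az":0.44},{"x":0.0435,"y":0.006,"z":0,"ax":0,"ay":0,"az":0.55},{"x":0.0435,"y":0.006,"z":0,"ax":0,"ay":0,"az":0.65},{"x":0.0435,"y":0.006,"z":0,"ax":0,"ay":0,"az":0.65},{"x":0.0435,"y":0.006,"z":0,"ax":0,"ay":0,"az":0.65}]'
cat >> h.py <<'E'
def wheel(ax0=200,g=None,c=None):
    "tyre mask in wrist picture: PCA on tyre top silhouette back-projected at z=.06"
    if g is None:
        c=camera_params('wrist');g=read_camera('wrist').max(2)
    m=(g<45).astype(np.uint8);m[330:]=0
    n,l,st,ce=cv2.connectedComponentsWithStats(m)
    return c,g,l,st,ce
E
python3 - <<'E'
from h import *
c=camera_params('wrist');snap('wrist','w11.png')
m=w2s(get_obs()['eef_pos']);print(m)
need([.4794,-.001,.022],S[2]-.71)
for q in([-.149,-.0045],):
    w=s2w(q)
    for t in(-.05,.05):
        y=S[2]-.16;print(proj(c,[w[0]+t*-np.sin(y),w[1]+t*np.cos(y),.04]))
E
```

```text
t: 10.45
eef_pos: [0.4783, -0.0007, 0.0608]
tool_rot: [-0.0, 0.894, 0.447, -0.001]
contact_force: [-0.2, -0.3, 0.7]
gripper_width: 0.845
grasp_force: 0.0
[-0.14866705 -0.00373644]
pos [ 0.4784 -0.0008  0.0609] t 10.5 w 0.849 F [0.1 0.6 0.3]
shift [0.0005 0.001  0.0389] rv [-0.0004  0.0006 -0.0001]
[389.74024252 194.98133646]
[251.43654392 273.67618526]
```

View pics/w11.png

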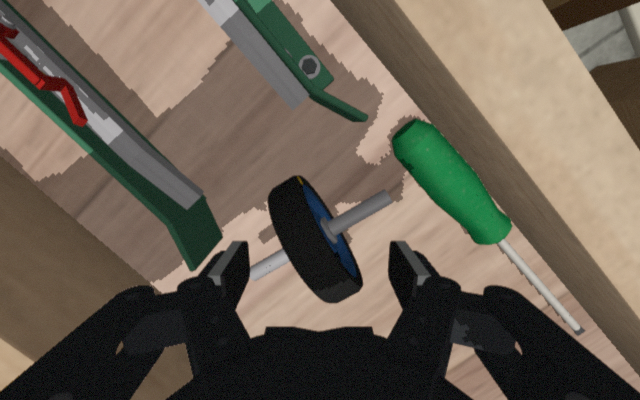

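The picture confirms the arbor ends at (388,197) and (250,275). The right finger will be behind the arbor and the left one ahead of it, with the flares and screwdriver clear. I'll lower and turn the wheel gently with that couple.

```bash
python3 -m jog '[{"x":0.0005,"y":0.001,"z":0.01,"ax":0,"ay":0,"az":0},{"x":0.0005,"y":0.001,"z":0.02,"ax":0,"ay":0,"az":0},{"x":0.0005,"y":0.001,"z":0.03,"ax":0,"ay":0,"az":0},{"x":0.0005,"y":0.001,"z":0.039,"ax":0,"ay":0,"az":0},{"x":0.0005,"y":0.001,"z":0.039,"ax":0,"ay":0,"az":0},{"x":0.0005,"y":0.001,"z":0.039,"ax":0,"ay":0,"az":-0.03},{"x":0.0005,"y":0.001,"z":0.039,"ax":0,"ay":0,"az":-0.07},{"x":0.0005,"y":0.001,"z":0.039,"ax":0,"ay":0,"az":-0.11},{"x":0.0005,"y":0.001,"z":0.039,"ax":0,"ay":0,"az":-0.15},{"x":0.0005,"y":0.001,"z":0.039,"ax":0,"ay":0,"az":-0.18},{"x":0.0005,"y":0.001,"z":0.039,"ax":0,"ay":0,"az":-0.21},{"x":0.0005,"y":0.001,"z":0.039,"ax":0,"ay":0,"az":-0.21}]'
cat >> h.py <<'E'
def pose(name,save=None):
    "wheel pose from the tyre silhouette in a wrist picture: fit (s,y,yaw) of the tyre's projected outline mask"
    from scipy.optimize import minimize
    c=camera_params('wrist');im=read_camera('wrist');o=get_obs();g=im.max(2)
    if save: cv2.imwrite('pics/'+save,im[:,:,::-1])
    return c,g,o
def fit(c,g,x0,zc=.04):
    "refine wheel (s,y,yaw rel) so arbor+tyre outline overlays image edges (chamfer)"
    from scipy.optimize import minimize
    E=cv2.Canny(cv2.GaussianBlur(g,(3,3),0),25,60);D=np.minimum(cv2.distanceTransform(255-E,cv2.DIST_L2,5),6)
    th=np.linspace(0,2*np.pi,72,endpoint=False)
    def cost(p):
        w=s2w(p[:2]);y=S[2]+p[2];f=np.array([np.cos(y),np.sin(y),0]);l=np.array([-np.sin(y),np.cos(y),0]);C=np.array([*w,zc])
        pts=[C+l*s*t+k*np.cross(l,(c['origin']-C)/np.linalg.norm(c['origin']-C))*.005 for s in(-1,1) for t in np.linspace(.012,.049,25) for k in(-1,1)]
        ring=np.array([[C+.04*(f*np.cos(a)+np.array([0,0,1])*np.sin(a))+l*t for a in th] for t in(-.007,.007)]).reshape(-1,3)
        ring2=np.array([C+.038*(f*np.cos(a)+np.array([0,0,1])*np.sin(a))+l*t for a in th for t in(-.01,.01)])
        pr=np.array([proj(c,q) for q in pts]);hull=cv2.convexHull(np.array([proj(c,q) for q in np.vstack([ring,ring2])],np.float32))[:,0]
        hl=np.vstack([np.linspace(hull[i-1],hull[i],max(2,int(np.linalg.norm(hull[i]-hull[i-1])/2)),endpoint=False) for i in range(len(hull))])
        def smp(a): return cv2.remap(D,a[:,0].astype(np.float32)[None],a[:,1].astype(np.float32)[None],cv2.INTER_LINEAR,borderValue=3)[0]
        a=smp(pr).mean();h=smp(hl[hl[:,1]<300]).mean();return a+h
    best=min((minimize(cost,np.array(x0)+d,method='Nelder-Mead',options=dict(initial_simplex=np.array(x0)+d+np.array([[0,0,0],[.006,0,0],[0,.006,0],[0,0,.06]]))) for d in np.array([[0,0,0],[.005,0,0],[-.005,0,0],[0,0,.05],[0,0,-.05]])),key=lambda r:r.fun)
    print('wheel s,y,yaw',best.x.round(4),'cost',round(best.fun,2));return best.x
E
python3 - <<'E'
from h import *
c,g,o=pose('w','w12.png');need([*s2w([-.149,-.004]),.022],S[2]-.5)
fit(c,g,[-.149,-.004,-.1]);fit(c,g,[-.149,-.004,0])
E
```

```text
t: 11.7
eef_pos: [0.4799, -0.0008, 0.0225]
tool_rot: [0.0, 0.843, 0.538, 0.0]
contact_force: [-0.2, -0.3, -0.0]
gripper_width: 0.851
grasp_force: 0.0
pos [ 0.4799 -0.0008  0.0224] t 11.75 w 0.846 F [0.5 0.3 1. ]
shift [-0.0008 -0.001   0.0004] rv [ 0.0003 -0.0002 -0.0024]
wheel s,y,yaw [-0.1489 -0.004  -0.0739] cost 2.21
wheel s,y,yaw [-0.1489 -0.0039 -0.0741] cost 2.21
```

The fit is consistent: the wheel has turned to -0.074, and its offset to the tool is 0.426. I'll turn it a further 0.105.

```bash
python3 -m jog '[{"x":0,"y":0,"z":0,"ax":0,"ay":0,"az":-0.03},{"x":0,"y":0,"z":0,"ax":0,"ay":0,"az":-0.06},{"x":0,"y":0,"z":0,"ax":0,"ay":0,"az":-0.09},{"x":0,"y":0,"z":0,"ax":0,"ay":0,"az":-0.105},{"x":0,"y":0,"z":0,"ax":0,"ay":0,"az":-0.105}]'
python3 - <<'E'
from h import *
c,g,o=pose('w','w13.png')
fit(c,g,[-.149,-.004,0.03])
print(R.from_matrix(rot(o['tool_rot'])).as_euler('zyx')[0]-S[2])
E
```

```text
t: 12.25
eef_pos: [0.4797, -0.0008, 0.0223]
tool_rot: [-0.0, 0.814, 0.581, -0.0]
contact_force: [-1.0, -0.0, -0.5]
gripper_width: 0.845
grasp_force: 0.0
wheel s,y,yaw [-0.1491 -0.0039  0.0294] cost 2.16
-2.876844777361545
```

```bash
python3 -m jog '[{"x":0,"y":0,"z":0,"ax":0,"ay":0,"az":0.05},{"x":0,"y":0,"z":0,"ax":0,"ay":0,"az":0.1},{"x":0,"y":0,"z":0,"ax":0,"ay":0,"az":0.1},{"x":0,"y":0,"z":-0.02,"ax":0,"ay":0,"az":0.1},{"x":0,"y":0,"z":-0.04,"ax":0,"ay":0,"az":0.1},{"x":0,"y":0,"z":-0.04,"ax":0,"ay":0,"az":0.1}]'
python3 - <<'E'
from h import *
w=np.array([-.149,-.0039]);a=.029
need([*s2w(w-.029*np.array([np.cos(a),np.sin(a)])),.0625],S[2]+a)
E
```

```text
t: 12.9
eef_pos: [0.4814, -0.0007, 0.0643]
tool_rot: [0.001, 0.842, 0.54, 0.002]
contact_force: [0.5, -0.2, 0.7]
gripper_width: 0.85
grasp_force: 0.0
pos [ 0.4814 -0.0007  0.0643] t 12.9 w 0.85 F [ 0.5 -0.2  0.7]
shift [-0.0267  0.0121  0.0018] rv [ 0.004  -0.0009 -0.5254]
```

```bash
python3 -m jog '[{"x":-0.004,"y":0.002,"z":0,"ax":0,"ay":0,"az":-0.09},{"x":-0.009,"y":0.004,"z":0,"ax":0,"ay":0,"az":-0.18},{"x":-0.013,"y":0.006,"z":0,"ax":0,"ay":0,"az":-0.27},{"x":-0.018,"y":0.008,"z":0,"ax":0,"ay":0,"az":-0.36},{"x":-0.022,"y":0.010,"z":0,"ax":0,"ay":0,"az":-0.45},{"x":-0.027,"y":0.0115,"z":0,"ax":0,"ay":0,"az":-0.525},{"x":-0.027,"y":0.0115,"z":0,"ax":0,"ay":0,"az":-0.525},{"x":-0.027,"y":0.0115,"z":0,"ax":0,"ay":0,"az":-0.525}]'
python3 -m jog '[{"x":0,"y":0,"z":0,"ax":0,"ay":0,"az":0},{"x":0,"y":0,"z":0,"ax":0,"ay":0,"az":0},{"x":0,"y":0,"z":0,"ax":0,"ay":0,"az":0},{"x":0,"y":0,"z":0,"ax":0,"ay":0,"az":0},{"x":0,"y":0,"z":0,"ax":0,"ay":0,"az":0}]' 0.4
python3 - <<'E'
from h import *
c,g,o=pose('w','w14.png');x=fit(c,g,[-.149,-.004,0.03])
need([*s2w(x[:2]-.027*np.array([np.cos(x[2]),np.sin(x[2])])),.028],S[2]+x[2])
# refine stand pose: chamfer of track/wall lines
from scipy.optimize import minimize
E=cv2.Canny(cv2.GaussianBlur(g,(3,3),0),25,60);D=np.minimum(cv2.distanceTransform(255-E,cv2.DIST_L2,5),6)
seg=[]
for s in(-1,1):
    seg+=[((-.085,s*.039,.0325),(-.045,s*.039,.041)),((-.085,s*.039,.0325),(-.085,s*.05,.0325)),((-.045,s*.039,.041),(.0,s*.039,.041)),((-.116,s*.064,.054),(-.086,s*.052,.054)),((-.086,s*.052,.054),(0,s*.052,.054))]
P=np.vstack([np.linspace(a,b,25) for a,b in seg])
def cost(p,full=False):
    cc,ss=np.cos(p[2]),np.sin(p[2]);W=np.c_[p[0]+cc*P[:,0]-ss*P[:,1],p[1]+ss*P[:,0]+cc*P[:,1],P[:,2]]
    u=np.array([proj(c,q) for q in W]).astype(np.float32);ok=(u[:,0]>0)&(u[:,0]<639)&(u[:,1]>0)&(u[:,1]<399)
    d=cv2.remap(D,u[:,0][None],u[:,1][None],cv2.INTER_LINEAR,borderValue=6)[0]
    if full: print(ok.sum(),[ (round(float(d[i:i+25][ok[i:i+25]].mean()),1) if ok[i:i+25].any() else None) for i in range(0,250,25)])
    return d[ok].mean()
cost(S,1)
for d in(0,.004,-.004):
    r=minimize(cost,S+[d,d,0],method='Nelder-Mead',options=dict(initial_simplex=S+[d,d,0]+np.array([[0,0,0],[.004,0,0],[0,.004,0],[0,0,.02]])));print(r.x.round(4),r.fun)
cost(r.x,1)
E
```

```text
t: 13.7
eef_pos: [0.4787, -0.0301, 0.0619]
tool_rot: [-0.0, 0.674, 0.739, -0.0]
contact_force: [-0.3, 0.1, -0.1]
gripper_width: 0.848
grasp_force: 0.0
t: 14.2
eef_pos: [0.479, -0.03, 0.0623]
tool_rot: [0.0, 0.673, 0.74, 0.0]
contact_force: [-0.1, 0.2, 0.1]
gripper_width: 0.399
grasp_force: 0.0
wheel s,y,yaw [-0.1493 -0.0036  0.023 ] cost 0.76
pos [ 0.479  -0.0301  0.0623] t 14.25 w 0.397 F [-0.4  0.5 -0.4]
shift [0.0016 0.0019 0.0343] rv [0.0001 0.     0.0048]
158 [0.8, 3.4, None, 5.0, 4.9, 4.8, 1.9, None, 2.1, 1.5]
[0.4664 0.1488 1.6487] 0.7286334037780762
[0.4664 0.1488 1.6488] 0.728059709072113
[0.4696 0.1514 1.6037] 1.7728079557418823
153 [0.9, 1.3, None, 1.8, 1.0, 0.5, 5.0, None, 1.1, 0.8]
```

Wheel fit is good (cost 0.76). The closer wrist view also gives a refined stand pose that puts the wheel almost exactly on the stand's axis. I'll adopt it, lower and push on.

```bash
sed -i 's/^S=.*/S=np.array([0.4664,0.1488,1.6488])/' h.py
python3 -m jog '[{"x":0.001,"y":0.001,"z":0.01,"ax":0,"ay":0,"az":0.005},{"x":0.001,"y":0.002,"z":0.02,"ax":0,"ay":0,"az":0.005},{"x":0.001,"y":0.002,"z":0.028,"ax":0,"ay":0,"az":0.005},{"x":0.001,"y":0.002,"z":0.034,"ax":0,"ay":0,"az":0.005},{"x":0.001,"y":0.002,"z":0.034,"ax":0,"ay":0,"az":0.005}]'
python3 - <<'E'
from h import *
c,g,o=pose('w','w15.png');x=fit(c,g,[-.149,0,0.01])
need([*s2w([-.100-.016,0]),.028],S[2])
E
```

```text
t: 14.75
eef_pos: [0.48, -0.0289, 0.0271]
tool_rot: [-0.001, 0.675, 0.738, -0.001]
contact_force: [-0.1, 0.8, -0.5]
gripper_width: 0.402
grasp_force: 0.0
wheel s,y,yaw [-0.1509 -0.0002  0.0126] cost 1.89
pos [ 0.4803 -0.0289  0.0277] t 14.8 w 0.397 F [ 1.   0.5 -0.6]
shift [ 0.0622  0.0006 -0.0003] rv [-0.0014 -0.0001  0.0111]
```

```bash
python3 -m jog '[{"x":0.006,"y":0,"z":0,"ax":0,"ay":0,"az":0.002},{"x":0.012,"y":0,"z":0,"ax":0,"ay":0,"az":0.004},{"x":0.017,"y":0,"z":0,"ax":0,"ay":0,"az":0.006},{"x":0.022,"y":0,"z":0,"ax":0,"ay":0,"az":0.008},{"x":0.027,"y":0.0002,"z":0,"ax":0,"ay":0,"az":0.01},{"x":0.032,"y":0.0003,"z":0,"ax":0,"ay":0,"az":0.011},{"x":0.037,"y":0.0004,"z":0,"ax":0,"ay":0,"az":0.011},{"x":0.042,"y":0.0004,"z":0,"ax":0,"ay":0,"az":0.011},{"x":0.047,"y":0.0005,"z":0,"ax":0,"ay":0,"az":0.011},{"x":0.052,"y":0.0006,"z":0,"ax":0,"ay":0,"az":0.011},{"x":0.057,"y":0.0006,"z":0,"ax":0,"ay":0,"az":0.011},{"x":0.062,"y":0.0006,"z":0,"ax":0,"ay":0,"az":0.011}]'
cat >> h.py <<'E'
def fitS(c,g):
    from scipy.optimize import minimize
    E=cv2.Canny(cv2.GaussianBlur(g,(3,3),0),25,60);D=np.minimum(cv2.distanceTransform(255-E,cv2.DIST_L2,5),6)
    seg=[]
    for s in(-1,1): seg+=[((-.085,s*.039,.0325),(-.045,s*.039,.041)),((-.045,s*.039,.041),(.0,s*.039,.041)),((-.116,s*.064,.054),(-.086,s*.052,.054)),((-.086,s*.052,.054),(0,s*.052,.054))]
    P=np.vstack([np.linspace(a,b,25) for a,b in seg])
    def cost(p):
        cc,ss=np.cos(p[2]),np.sin(p[2]);W=np.c_[p[0]+cc*P[:,0]-ss*P[:,1],p[1]+ss*P[:,0]+cc*P[:,1],P[:,2]]
        u=np.array([proj(c,q) for q in W]).astype(np.float32);ok=(u[:,0]>0)&(u[:,0]<639)&(u[:,1]>0)&(u[:,1]<300)
        return cv2.remap(D,u[:,0][None],u[:,1][None],cv2.INTER_LINEAR,borderValue=6)[0][ok].mean()
    for d in(0,.003,-.003):
        r=minimize(cost,S+[d,d,0],method='Nelder-Mead',options=dict(initial_simplex=S+[d,d,0]+np.array([[0,0,0],[.004,0,0],[0,.004,0],[0,0,.02]])));print('S',r.x.round(4),round(r.fun,2))
E
python3 - <<'E'
from h import *
c,g,o=pose('w','w16.png');x=fit(c,g,[-.099,0,0.0]);fitS(c,g)
need([*s2w([-.05-.016,0]),.028],S[2])
E
```

```text
t: 16.0
eef_pos: [0.4759, 0.0333, 0.0283]
tool_rot: [0.0, 0.679, 0.734, 0.0]
contact_force: [0.4, -0.4, -0.3]
gripper_width: 0.402
grasp_force: 0.0
wheel s,y,yaw [-0.0995 -0.      0.0009] cost 1.37
S [0.4664 0.1492 1.6489] 0.81
S [0.466  0.1583 1.6458] 0.78
S [0.4664 0.1492 1.6487] 0.81
pos [0.4759 0.0343 0.0283] t 16.05 w 0.397 F [-0.2  0.3  0.3]
shift [ 0.0489 -0.0005  0.0004] rv [ 0.0002 -0.0006  0.0011]
```

```bash
python3 -m jog '[{"x":0.004,"y":0,"z":0,"ax":0,"ay":0,"az":0},{"x":0.008,"y":0,"z":0,"ax":0,"ay":0,"az":0},{"x":0.012,"y":0,"z":0,"ax":0,"ay":0,"az":0},{"x":0.016,"y":0,"z":0,"ax":0,"ay":0,"az":0},{"x":0.02,"y":0,"z":0,"ax":0,"ay":0,"az":0},{"x":0.024,"y":-0.0002,"z":0,"ax":0,"ay":0,"az":0.001},{"x":0.028,"y":-0.0002,"z":-0.001,"ax":0,"ay":0,"az":0.001},{"x":0.032,"y":-0.0003,"z":-0.001,"ax":0,"ay":0,"az":0.001},{"x":0.036,"y":-0.0004,"z":-0.002,"ax":0,"ay":0,"az":0.001},{"x":0.04,"y":-0.0004,"z":-0.002,"ax":0,"ay":0,"az":0.001},{"x":0.044,"y":-0.0005,"z":-0.003,"ax":0,"ay":0,"az":0.001},{"x":0.048,"y":-0.0005,"z":-0.003,"ax":0,"ay":0,"az":0.001}]'
python3 - <<'E'
from h import *
c,g,o=pose('w','w17.png');x=fit(c,g,[-.05,0,0.0],.045);x=fit(c,g,[-.05,0,0.0],.04)
need([*s2w([-.01-.016,0]),.031],S[2])
E
```

```text
t: 17.25
eef_pos: [0.4717, 0.0809, 0.0314]
tool_rot: [0.0, 0.679, 0.734, 0.0]
contact_force: [0.3, -1.6, 0.6]
gripper_width: 0.403
grasp_force: 0.9
wheel s,y,yaw [-0.0521  0.0002 -0.0002] cost 1.88
wheel s,y,yaw [-0.0539  0.0001 -0.0002] cost 2.12
pos [0.4717 0.0819 0.0314] t 17.3 w 0.4 F [-0.2 -1.4  1.3]
shift [ 0.0411 -0.0001  0.0004] rv [ 0.0003 -0.0006 -0.0002]
```

```bash
python3 -m jog '[{"x":0.003,"y":0,"z":0,"ax":0,"ay":0,"az":0},{"x":0.006,"y":0,"z":0,"ax":0,"ay":0,"az":0},{"x":0.009,"y":0,"z":0,"ax":0,"ay":0,"az":0},{"x":0.012,"y":0,"z":0,"ax":0,"ay":0,"az":0},{"x":0.015,"y":0,"z":0,"ax":0,"ay":0,"az":0},{"x":0.018,"y":0,"z":0,"ax":0,"ay":0,"az":0},{"x":0.021,"y":0,"z":0,"ax":0,"ay":0,"az":0},{"x":0.024,"y":0,"z":0,"ax":0,"ay":0,"az":0},{"x":0.027,"y":0,"z":0,"ax":0,"ay":0,"az":0},{"x":0.03,"y":0,"z":0,"ax":0,"ay":0,"az":0}]'
python3 - <<'E'
from h import *
c,g,o=pose('w','w18.png');x=fit(c,g,[-.022,0,0.0],.046)
need([*s2w([-.01-.016,0]),.031],S[2])
# red keeper extents and world positions at z .055
im=cv2.imread('pics/w18.png').astype(int);m=((im[:,:,2]>90)&(im[:,:,1]<60)&(im[:,:,0]<60)).astype(np.uint8)
n,l,st,ce=cv2.connectedComponentsWithStats(m)
for s in st[1:]:
    if s[4]>40:
        print(s,[w2s(onz(c,s[0]+s[2]/2,v,.06)).round(4).tolist() for v in(s[1],s[1]+s[3])])
E
```

```text
t: 18.3
eef_pos: [0.4694, 0.1109, 0.0313]
tool_rot: [0.0, 0.679, 0.734, 0.0]
contact_force: [-1.3, 0.3, 0.8]
gripper_width: 0.398
grasp_force: 0.4
wheel s,y,yaw [-0.0222  0.0002 -0.    ] cost 1.51
pos [0.4693 0.1115 0.0313] t 18.35 w 0.398 F [0.8 0.3 0.1]
shift [ 0.0114 -0.      0.0003] rv [ 0.0002 -0.0005 -0.0004]
[ 200   84   32  158 1919] [[0.0425, 0.0369], [-0.021, 0.0431]]
[ 404   84   30  158 1698] [[0.0425, -0.0386], [-0.021, -0.0446]]
```

```bash
python3 -m jog '[{"x":0.002,"y":0,"z":0,"ax":0,"ay":0,"az":0},{"x":0.004,"y":0,"z":0,"ax":0,"ay":0,"az":0},{"x":0.006,"y":0,"z":0,"ax":0,"ay":0,"az":0},{"x":0.008,"y":0,"z":0,"ax":0,"ay":0,"az":0},{"x":0.01,"y":0,"z":0,"ax":0,"ay":0,"az":0}]'
python3 -m jog '[{"x":0.002,"y":0,"z":0,"ax":0,"ay":0,"az":0},{"x":0.004,"y":0,"z":0,"ax":0,"ay":0,"az":0},{"x":0.005,"y":0,"z":0,"ax":0,"ay":0,"az":0}]'
python3 -m jog '[{"x":0.002,"y":0,"z":0,"ax":0,"ay":0,"az":0},{"x":0.004,"y":0,"z":0,"ax":0,"ay":0,"az":0},{"x":0.005,"y":0,"z":0,"ax":0,"ay":0,"az":0}]'
cat >> h.py <<'E'
def keep(f,x0,z=.046):
    c,g,o=pose('w',f);x=fit(c,g,x0,z)
    im=cv2.imread('pics/'+f).astype(int);m=((im[:,:,2]>90)&(im[:,:,1]<60)&(im[:,:,0]<60)).astype(np.uint8)
    n,l,st,ce=cv2.connectedComponentsWithStats(m)
    for s in st[1:]:
        if s[4]>40: print('red',s,[w2s(onz(c,s[0]+s[2]/2,v,.06)).round(4).tolist() for v in(s[1],s[1]+s[3])])
    print('wheel-by-pad',w2s(o['eef_pos']+rot(o['tool_rot'])[:,0]*.016).round(4));need([*s2w([.01-.016,0]),.031],S[2])
E
python3 - <<'E'
from h import *
keep('w19.png',[-.004,0,0])
E
```

```text
t: 18.85
eef_pos: [0.4685, 0.1201, 0.0312]
tool_rot: [0.0, 0.68, 0.734, -0.0]
contact_force: [0.4, -4.8, 1.1]
gripper_width: 0.4
grasp_force: 2.1
t: 19.15
eef_pos: [0.4681, 0.1248, 0.0312]
tool_rot: [0.0, 0.68, 0.734, -0.001]
contact_force: [1.1, -5.1, 1.3]
gripper_width: 0.398
grasp_force: 2.7
t: 19.45
eef_pos: [0.4677, 0.1291, 0.0312]
tool_rot: [0.0, 0.68, 0.733, -0.001]
contact_force: [-0.3, -7.9, 2.1]
gripper_width: 0.406
grasp_force: 3.8
wheel s,y,yaw [-0.0044  0.0004 -0.001 ] cost 1.93
red [ 205  129   25  153 1694] [[0.0447, 0.038], [-0.0221, 0.0445]]
red [ 405  129   25  153 1639] [[0.0446, -0.0393], [-0.0221, -0.0455]]
wheel-by-pad [-0.0037  0.0002]
pos [0.4677 0.1292 0.0312] t 19.5 w 0.4 F [ 1.2 -6.5  2.1]
shift [0.0137 0.0002 0.0002] rv [-0.0008  0.0019 -0.0022]
```

```bash
for i in 1 2; do python3 -m jog '[{"x":0.001,"y":0,"z":0,"ax":0,"ay":0,"az":0},{"x":0.002,"y":0,"z":0,"ax":0,"ay":0,"az":0},{"x":0.003,"y":0,"z":0,"ax":0,"ay":0,"az":0}]' | egrep 'eef|contact'; done
python3 -m jog '[{"x":0.001,"y":0,"z":0,"ax":0,"ay":0,"az":0},{"x":0.002,"y":0,"z":0,"ax":0,"ay":0,"az":0}]'
python3 - <<'E'
from h import *
keep('w20.png',[.003,0,0])
E
```

```text
eef_pos: [0.4674, 0.1318, 0.0312]
contact_force: [0.4, -6.2, 1.4]
eef_pos: [0.4672, 0.1359, 0.0312]
contact_force: [0.5, -5.5, 0.4]
t: 20.3
eef_pos: [0.4671, 0.1381, 0.0312]
tool_rot: [0.0, 0.679, 0.734, -0.0]
contact_force: [-0.5, -4.3, 0.5]
gripper_width: 0.403
grasp_force: 2.2
wheel s,y,yaw [ 0.0047  0.0003 -0.0003] cost 1.72
red [ 208  149   22  133 1473] [[0.046, 0.0381], [-0.0131, 0.0437]]
red [ 406  149   22  133 1416] [[0.046, -0.0399], [-0.0131, -0.0454]]
wheel-by-pad [0.0057 0.0001]
pos [0.4671 0.1386 0.0312] t 20.35 w 0.399 F [ 0.8 -4.5 -0.4]
shift [0.0043 0.0001 0.0002] rv [-0.0003  0.0001 -0.001 ]
```

```bash
for i in 1 2 3 4; do python3 -m jog '[{"x":0.0005,"y":0,"z":0,"ax":0,"ay":0,"az":0},{"x":0.001,"y":0,"z":0,"ax":0,"ay":0,"az":0},{"x":0.0015,"y":0,"z":0,"ax":0,"ay":0,"az":0}]' | egrep 'eef|contact'; done
python3 - <<'E'
from h import *
keep('w21.png',[.01,0,0])
E
```

```text
eef_pos: [0.467, 0.1406, 0.0313]
contact_force: [-0.3, -2.5, 0.4]
eef_pos: [0.4669, 0.1413, 0.0313]
contact_force: [-0.6, -4.1, -0.3]
eef_pos: [0.467, 0.1438, 0.0314]
contact_force: [-0.4, -2.3, 0.4]
eef_pos: [0.4669, 0.144, 0.0314]
contact_force: [0.6, -5.9, 1.0]
wheel s,y,yaw [ 0.0106  0.0004 -0.0085] cost 1.72
red [ 208  171   29  111 1213] [[0.0431, 0.0372], [-0.0073, 0.0419]]
red [ 398  172   27  109 1105] [[0.0426, -0.0389], [-0.0069, -0.0433]]
wheel-by-pad [ 0.0111 -0.0002]
pos [0.4669 0.1439 0.0314] t 21.6 w 0.401 F [ 0.7 -4.2  2. ]
shift [-0.0011 -0.0002  0.0004] rv [ 0.0001  0.0008 -0.0016]
```

```bash
for i in 1 2 3; do python3 -m jog '[{"x":0.0005,"y":0,"z":0,"ax":0,"ay":0,"az":0},{"x":0.001,"y":0,"z":0,"ax":0,"ay":0,"az":0},{"x":0.001,"y":0,"z":0,"ax":0,"ay":0,"az":0}]' | egrep 'eef|contact'; done
python3 - <<'E'
from h import *
keep('w22.png',[.014,0,0])
E
```

```text
eef_pos: [0.4669, 0.1441, 0.0313]
contact_force: [0.8, -7.0, 3.4]
eef_pos: [0.4669, 0.1443, 0.0313]
contact_force: [1.8, -8.4, 2.8]
eef_pos: [0.4668, 0.1449, 0.0313]
contact_force: [0.8, -8.1, 2.2]
wheel s,y,yaw [ 0.0115  0.0003 -0.0025] cost 1.77
red [ 209  174   28  107 1188] [[0.043, 0.0371], [-0.0056, 0.0416]]
red [ 398  174   27  107 1074] [[0.0429, -0.039], [-0.0058, -0.0432]]
wheel-by-pad [ 0.0121 -0.0002]
pos [0.4668 0.1449 0.0313] t 22.55 w 0.401 F [ 1.5 -9.8  3. ]
shift [-0.0021 -0.0001  0.0003] rv [-0.0006  0.003  -0.0032]
```

```bash
for i in 1 2 3 4; do python3 -m jog '[{"x":0.0005,"y":0,"z":0,"ax":0,"ay":0,"az":0},{"x":0.001,"y":0,"z":0,"ax":0,"ay":0,"az":0},{"x":0.001,"y":0,"z":0,"ax":0,"ay":0,"az":0}]' | egrep 'eef|contact|grasp'; done
python3 - <<'E'
from h import *
keep('w23.png',[.014,0,0])
E
```

```text
eef_pos: [0.4668, 0.1455, 0.0313]
contact_force: [1.5, -10.6, 4.1]
grasp_force: 5.3
eef_pos: [0.4667, 0.1462, 0.0312]
contact_force: [2.6, -12.4, 2.8]
grasp_force: 5.8
eef_pos: [0.4666, 0.1468, 0.0312]
contact_force: [2.6, -12.8, 4.2]
grasp_force: 6.2
eef_pos: [0.4666, 0.1474, 0.0312]
contact_force: [2.5, -13.7, 3.6]
grasp_force: 6.7
wheel s,y,yaw [ 0.0141  0.0003 -0.0029] cost 1.71
red [ 209  180   29  101 1122] [[0.0432, 0.037], [-0.003, 0.0414]]
red [ 398  180   26  100 1001] [[0.0429, -0.039], [-0.0027, -0.0428]]
wheel-by-pad [ 0.0146 -0.0001]
pos [0.4666 0.1474 0.0312] t 23.8 w 0.399 F [  2.1 -13.4   4.2]
shift [-0.0046 -0.0001  0.0002] rv [-0.0011  0.0048 -0.0043]
```

```bash
for i in 1 2; do python3 -m jog '[{"x":0.0005,"y":0,"z":0,"ax":0,"ay":0,"az":0},{"x":0.001,"y":0,"z":0,"ax":0,"ay":0,"az":0},{"x":0.001,"y":0,"z":0,"ax":0,"ay":0,"az":0}]' | egrep 'eef|contact|grasp'; done
python3 - <<'E'
from h import *
keep('w24.png',[.015,0,0])
E
```

```text
eef_pos: [0.4665, 0.148, 0.0312]
contact_force: [3.1, -13.7, 4.0]
grasp_force: 7.2
eef_pos: [0.4665, 0.1486, 0.0312]
contact_force: [2.4, -15.6, 5.2]
grasp_force: 7.6
wheel s,y,yaw [ 0.0153  0.0003 -0.0034] cost 1.62
red [ 209  183   29   98 1091] [[0.0432, 0.0371], [-0.0017, 0.0414]]
red [398 183  26  97 972] [[0.043, -0.039], [-0.0015, -0.0428]]
wheel-by-pad [ 0.0158 -0.0001]
pos [0.4665 0.1486 0.0312] t 24.45 w 0.401 F [  2.1 -14.3   4.5]
shift [-0.0058 -0.      0.0002] rv [-0.0014  0.0057 -0.0049]
```

```bash
for i in 1 2 3; do python3 -m jog '[{"x":0.0005,"y":0,"z":0,"ax":0,"ay":0,"az":0},{"x":0.001,"y":0,"z":0,"ax":0,"ay":0,"az":0},{"x":0.001,"y":0,"z":0,"ax":0,"ay":0,"az":0}]' | egrep 'eef|contact|grasp'; done
python3 - <<'E'
from h import *
keep('w25.png',[.017,0,0])
for n in(18,20,21,23,25):
    im=cv2.imread(f'pics/w{n}.png').astype(int);m=((im[:,:,2]>90)&(im[:,:,1]<60)&(im[:,:,0]<60))
    print(n,[(r,*(lambda d:(d.min(),d.max()) if len(d) else ())(np.where(m[r,:320])[0])) for r in range(90,285,12)])
E
```

```text
eef_pos: [0.4664, 0.1491, 0.0312]
contact_force: [2.2, -16.5, 5.5]
grasp_force: 8.2
eef_pos: [0.4664, 0.1493, 0.0311]
contact_force: [3.5, -18.3, 6.9]
grasp_force: 9.4
eef_pos: [0.4663, 0.1493, 0.0311]
contact_force: [4.0, -19.8, 6.9]
grasp_force: 10.5
wheel s,y,yaw [ 0.0157  0.0003 -0.0016] cost 1.8
red [ 209  184   29   97 1086] [[0.0437, 0.037], [-0.0009, 0.0414]]
red [397 185  27  95 952] [[0.0429, -0.0389], [-0.0007, -0.0425]]
wheel-by-pad [ 0.0166 -0.0001]
pos [0.4663 0.1494 0.0311] t 25.4 w 0.398 F [  3.4 -20.2   6. ]
shift [-0.0066  0.0001  0.0002] rv [-0.0022  0.0085 -0.0066]
18 [(90, np.int64(200), np.int64(222)), (102, np.int64(201), np.int64(213)), (114, np.int64(203), np.int64(217)), (126, np.int64(204), np.int64(218)), (138, np.int64(205), np.int64(215)), (150, np.int64(206), np.int64(220)), (162, np.int64(207), np.int64(221)), (174, np.int64(209), np.int64(224)), (186, np.int64(210), np.int64(229)), (198, np.int64(219), np.int64(230)), (210, np.int64(218), np.int64(228)), (222, np.int64(216), np.int64(226)), (234, np.int64(215), np.int64(225)), (246,), (258,), (270,), 
[... 936 characters left out ...]
t64(219), np.int64(228)), (186, np.int64(209), np.int64(219)), (198, np.int64(211), np.int64(224)), (210, np.int64(212), np.int64(222)), (222, np.int64(213), np.int64(223)), (234, np.int64(215), np.int64(224)), (246, np.int64(216), np.int64(229)), (258, np.int64(217), np.int64(226)), (270, np.int64(218), np.int64(235)), (282,)]
25 [(90,), (102,), (114,), (126,), (138,), (150,), (162,), (174,), (186, np.int64(210), np.int64(228)), (198, np.int64(210), np.int64(220)), (210, np.int64(212), np.int64(225)), (222, np.int64(213), np.int64(223)), (234, np.int64(215), np.int64(224)), (246, np.int64(215), np.int64(226)), (258, np.int64(217), np.int64(227)), (270, np.int64(218), np.int64(237)), (282,)]
```

The keepers' image slope went back to the "down" shape between w20 and w21. The last 4 mm ended at the plunger's hard stop. I'll back off and check that the wheel stays.

```bash
python3 -m jog '[{"x":-0.003,"y":0,"z":0,"ax":0,"ay":0,"az":0},{"x":-0.006,"y":0,"z":0,"ax":0,"ay":0,"az":0},{"x":-0.009,"y":0,"z":0,"ax":0,"ay":0,"az":0},{"x":-0.013,"y":0,"z":0,"ax":0,"ay":0,"az":0},{"x":-0.018,"y":0,"z":0,"ax":0,"ay":0,"az":0},{"x":-0.023,"y":0,"z":0,"ax":0,"ay":0,"az":0},{"x":-0.023,"y":0,"z":0,"ax":0,"ay":0,"az":0}]'
python3 - <<'E'
from h import *
keep('w26.png',[.012,0,0])
im=cv2.imread('pics/w26.png').astype(int);m=((im[:,:,2]>90)&(im[:,:,1]<60)&(im[:,:,0]<60))
for sl,o in((slice(0,320),0),(slice(320,640),320)):print([(r,*(lambda d:(int(d.min()+o),int(d.max()+o)) if len(d) else ())(np.where(m[r,sl])[0])) for r in range(90,285,12)])
E
```

```text
t: 26.1
eef_pos: [0.4676, 0.1333, 0.0313]
tool_rot: [-0.0, 0.679, 0.734, 0.0]
contact_force: [0.4, 0.1, -0.3]
gripper_width: 0.398
grasp_force: 0.0
wheel s,y,yaw [ 0.0104  0.0004 -0.0022] cost 1.71
red [ 206  145   29  137 1486] [[0.0428, 0.0373], [-0.0179, 0.0429]]
red [ 400  145   28  137 1376] [[0.0427, -0.0388], [-0.018, -0.0442]]
wheel-by-pad [ 0.0008 -0.0001]
pos [0.4676 0.1337 0.0314] t 26.15 w 0.402 F [-0.6 -0.2 -0.3]
shift [ 0.0092 -0.0001  0.0004] rv [ 0.0002 -0.0004 -0.0011]
[(90,), (102,), (114,), (126,), (138,), (150, 206, 217), (162, 208, 222), (174, 209, 219), (186, 210, 220), (198, 211, 221), (210, 213, 222), (222, 214, 223), (234, 215, 224), (246, 223, 232), (258, 222, 231), (270, 221, 230), (282,)]
[(90,), (102,), (114,), (126,), (138,), (150, 417, 427), (162, 411, 426), (174, 415, 424), (186, 414, 423), (198, 413, 422), (210, 412, 420), (222, 410, 419), (234, 409, 418), (246, 401, 410), (258, 402, 411), (270, 403, 411), (282,)]
```

```bash
python3 -m jog '[{"x":-0.004,"y":0,"z":0,"ax":0,"ay":0,"az":0},{"x":-0.004,"y":0,"z":-0.02,"ax":0,"ay":0,"az":0},{"x":-0.004,"y":0,"z":-0.04,"ax":0,"ay":0,"az":0},{"x":-0.004,"y":0,"z":-0.06,"ax":0,"ay":0,"az":0},{"x":-0.004,"y":0,"z":-0.08,"ax":0,"ay":0,"az":0},{"x":-0.004,"y":0,"z":-0.1,"ax":0,"ay":0,"az":0},{"x":-0.01,"y":0,"z":-0.12,"ax":0,"ay":0,"az":0},{"x":-0.03,"y":0,"z":-0.13,"ax":0,"ay":0,"az":0},{"x":-0.05,"y":0,"z":-0.13,"ax":0,"ay":0,"az":0},{"x":-0.05,"y":0,"z":-0.13,"ax":0,"ay":0,"az":0},{"x":-0.05,"y":0,"z":-0.13,"ax":0,"ay":0,"az":0}]'
python3 - <<'E'
from h import *
keep('w27.png',[.011,0,0])
im=cv2.imread('pics/w27.png').astype(int);m=((im[:,:,2]>90)&(im[:,:,1]<60)&(im[:,:,0]<60))
for sl,o in((slice(0,320),0),(slice(320,640),320)):print([(r,*(lambda d:(int(d.min()+o),int(d.max()+o)) if len(d) else ())(np.where(m[r,sl])[0])) for r in range(10,285,6) if m[r,sl].any()])
c=camera_params('wrist');E=w2s(c['origin']);print('cam',E,c['origin'][2])
E
```

```text
t: 27.25
eef_pos: [0.4713, 0.0838, 0.1613]
tool_rot: [-0.0, 0.68, 0.734, 0.0]
contact_force: [-1.1, 0.7, 0.2]
gripper_width: 0.4
grasp_force: 0.0
wheel s,y,yaw [ 0.0102  0.0004 -0.0008] cost 0.89
red [262  70  10  80 374] [[0.0418, 0.0396], [-0.0208, 0.0427]]
red [364  70  10  81 351] [[0.0417, -0.041], [-0.0217, -0.044]]
wheel-by-pad [-0.0485  0.0002]
pos [0.4712 0.0844 0.1612] t 27.3 w 0.399 F [-0.6 -0.6  0.3]
shift [0.0585 0.0002 0.1302] rv [-0.0002 -0.0005 -0.0004]
[(70, 262, 266), (76, 263, 267), (82, 263, 267), (88, 263, 267), (94, 264, 268), (100, 264, 268), (106, 264, 268), (112, 264, 268), (118, 265, 268), (124, 265, 269), (130, 267, 271), (136, 267, 270), (142, 266, 270), (148, 266, 270)]
[(70, 369, 372), (76, 369, 372), (82, 368, 372), (88, 368, 372), (94, 368, 371), (100, 368, 371), (106, 367, 371), (112, 367, 371), (118, 367, 371), (124, 366, 370), (130, 365, 368), (136, 365, 368), (142, 365, 369), (148, 366, 369)]
cam [ 0.00204525 -0.00109494] 0.30276026097006137
```

The wheel has stayed put at stand x = 10 mm, on the axis and square. Both keepers show the same extents as in their earlier dropped state, and the robot is clear. Handing in.

```bash
python3 -c "
from station import *
print(hand_in())"
```

```text
the job is handed in; nothing more can be done
None
```

I rolled the wheel along the bench for more than one full turn, ran it into the stand and handed the job in; by my camera fits and the wrist force, its axle is home with both keepers dropped. The hand-in gave no verdict.

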